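# Fetch the freehub body out of the lidded parts box

### The arm

A 6-joint arm with a two-finger parallel gripper is mounted at the origin on the work surface. World frame = base frame: x ahead of the robot, y to its left, z up, the work surface at z = 0. Lengths are in mm, angles in rad, forces in N, time in s.
With the tool pointing down it reaches from about 300 to 875 mm from the base axis. Payload 6.4 kg.
Tool frame: the origin (TCP) lies midway between the tips of the shut fingers; the grasp point (between the pads) lies 19 mm behind it; z points along the fingers, y is the line along which they close (so a half turn about z gives the same grasp; the last joint's range is limited). The gripper opens to 85 mm and grips with 20 to 120 N. Pads are 22 mm wide; open, the fingers measure 114 mm over their backs; the gripper's body (76 mm by 85 mm) begins 54 mm behind the grasp point. The pads swing forward as they close: fully open they stand 13 mm farther back than shut.
Start: joints at [0.981, 0.181, 1.607, -0, 1.354, -0.206], TCP at [215.297, 533.187, 231.288] pointing down, gripper open.
Joint ranges: [-2.99, 2.99], [-0.89, 2.07], [0.3, 2.58], [-1.14, 4.28], [0, 2.63], [-3.12, 3.12]. Speed limits (rad/s): [2.57, 2.57, 3.01, 3.14, 3.14, 3.14].

### API

Orientations are given as a unit quaternion [x, y, z, w].
In Python, from plant import env gives the robot as it stands.
- The arm moves only by the shell command python3 -m pendant 'ROWS' [OPENING]. ROWS is JSON, a list that holds one entry, the list of rows, each a list of 6 numbers: the shift along the world's x, y, z in units of 5 cm (1.0 is 5 cm), then the turn, a rotation vector about the world's x, y, z in units of 4 degrees (1.0 is 4 degrees). A call has 1 to 12 rows; each row shifts and turns the commanded pose from where the row before left it; what a row does not reach is not made up. A row lasts 1/8 s, in which the tool goes at most 62.5 mm and 10.7 degrees, less where a joint would pass 70% of its speed; a pose out of reach is approached as far as the arm can. A call with a number of a shift or a turn outside -1 to 1 is refused whole. A call with a gripper value outside its range is refused whole. OPENING is the opening, from -1 (shut) to 1 (fully open), set as the call begins (- or left out, the last holds). The fingers move at their own pace and stop on an object; the grip force is fixed at half the most. Time passes only in rows, so rows that do not move let the fingers close. It gives the time, the measured TCP pose, the force, the opening and the grip force at its end, in the units of the state.
- env.read_state(): the state, without advancing time (a new reading comes with each control period).
- env.capture(name): name is "scene" or "side" or "wrist"; returns the picture (480x640x3 uint8, blue, green, red); there is no depth.
- env.get_calibration(name): a dict with "vfov" (degrees; the focal length in pixels is half the picture's height over the tangent of half this angle, whatever the lens; pixels are square), "cx", "cy" (the principal point, pixels), "extrinsics" (4x4, takes a point from camera to world coordinates). Camera axes: x right, y down, z forward; pixel columns grow to the right and rows downward; lengths in mm; the calibration is good to about 2 mm. A picture is of the moment at which its call begins: read the wrist's pose just before it. get_calibration takes no time and is no camera call; for the wrist camera it gives the pose at the moment of the call.
- env.close_job(): hands the job in; it is judged then, once.
Trained networks look in the newest picture that a camera, given by its name, has taken for a name from the list of things; names that differ only in an ending like _2 or _b are one class to them, and where a whole thing is asked for, a point or a joint stands for the part that bears it (a point fixed in the world has none). Each returns a list of dicts, best first, with "p" (0 to 1); they miss things now and then, are a little off and sometimes report something else, mostly with a low value. They report only what shows in the picture. A call takes as long as a camera call. They do not tell look-alikes from the thing itself.
- env.regions_of(camera, thing): "region" (480x640 bool, what is visible of it) and "bbox" ([left, top, width, height] in pixels, round what is visible of it).
The state is a dict: "t": time; "q": joint angles; "joint_velocities": joint speeds; "joint_torque": joint torques, N m; "eef_pos": TCP position; "tcp_rot": TCP orientation; "force": force on the tool from outside, world axes, zero at the start; "torque": the same for the moment, N m; "grip_width": opening from 0.0 (shut) to 1.0 (fully open); "grip_force": force on a finger pad.
Only numpy, scipy, OpenCV 4.12 (cv2) and the standard library are available. Lean on these libraries where they do the work, as an engineer would, in place of code of your own. Each camera call takes 0.05 s, during which the arm holds its last target. There are 200 camera calls.

### The job

Take the lid off the black parts box by its red handle and lay it flat, handle up, somewhere clear on the bench (the dark mat across from the box has room for it). Then lift the steel freehub body out of the box and stand it upright in the red round parts dish, leaving the blue bearing cup standing where it is in the box. Set both down; do not drop them.

Things in the scene. Friction and masses are not known exactly. Their poses are not given: they have to be found in the camera images.
- lid_grip (a point): Middle of the red bar handle of the parts box's loose grey lid, 28 mm above the lid's top face. Bar 14 mm thick (x), 80 long (y), 16 high, 20 mm gap beneath. Lid 232 (x) x 182 (y) mm, 5 mm plate, 7 mm loose lip beneath, 200 g; lifts straight up. Laid on the bench the point is 40 mm high, on the 3 mm mat 43. The bench across from the box is clear at x 0.42-0.66, |y| 0.12-0.38 m, opposite y sign.
- freehub_center (a point): Centre (half-way up) of the freehub body, a bright steel splined cylinder, 34 mm diameter, 46 tall (37 mm flange on lowest 8), 160 g. Stands on the floor of the fixed black box (228 x 178 x 60 mm high, walls and floor 4; centred and square under the lid at the start), 40-60 mm from the box's middle along its long side and within 12 mm across. Hidden until the lid is off.
- cup_center (a point): Centre (half-way up) of the blue bearing cup: round stepped blue disc, 47 mm diameter, 26 tall, dark middle. Stands on the box floor in the other half of the box, at least 75 mm from the freehub body, centre to centre. To be left standing there.
- dish_in (a point): Centre of the inner floor of the red round parts dish (its floor bare steel), fixed on the bench between box and mat (y near 0). Floor 4 mm above the bench, flat, about 134 mm in diameter; wall 3 mm thick, rim 22 mm above the bench, 150 mm across.
Mind the look-alikes: they are no part of the job. Of the things like the part that bears dish_in, leave any that is yellow; of the rest the smaller one is meant.

How it is judged:
By the outcome, as a careful person would: the job done as asked, in the order asked, and still so for the second after the job is handed in, with the robot touching nothing.
It also fails if it takes over 64 s, if anything falls off the work surface, if the arm or the gripper's body presses on something with over 40 N, if the wrist force passes 120 N, or if a joint passes its speed limit or range.

## Working session

There is one attempt and no reset: what is moved stays moved. The work goes in short steps, Python scripts to look and compute and a shell command to move; the robot and the scene stay as the last step left them, time stands still between calls to the robot, and variables do not carry over. Pictures are saved under pics/ and viewed, at most 10 in all, crops included, and the job is handed in when it is done.

```bash
mkdir -p pics; cat > h.py <<'E'
import numpy as np, cv2
from plant import env
def pix2plane(cam,u,v,z,cal=None):
    c=cal or env.get_calibration(cam); f=240/np.tan(np.radians(c["vfov"])/2)
    T=np.array(c["extrinsics"]); d=T[:3,:3]@np.array([(u-c["cx"])/f,(v-c["cy"])/f,1]); o=T[:3,3]
    return (o+d*(z-o[2])/d[2]).round(1)
def cen(r):
    m=r["region"]; ys,xs=np.nonzero(m); return xs.mean(),ys.mean(),m.sum()
E
python3 - <<'E'
from h import *
a=env.capture("scene"); b=env.capture("side")
cv2.imwrite("pics/a.png",a); cv2.imwrite("pics/b.png",b)
for cam in("scene","side"):
  for th,z in(("lid_grip",48+0),("dish_in",4)):
    for r in env.regions_of(cam,th)[:4]:
      u,v,n=cen(r); print(cam,th,r["p"],r["bbox"],n,round(u),round(v),pix2plane(cam,u,v,z))
s=env.read_state(); print(s["eef_pos"],s["tcp_rot"],s["t"],s["grip_width"])
E
```

```text
scene lid_grip 0.81 [167.8, 158.3, 125.3, 82.5] 5552 232 197 [ 512.6 -274.3   48. ]
scene dish_in 0.74 [297.8, 149.4, 55.9, 43.0] 1893 327 170 [ 244.1 -266.5    4. ]
scene dish_in 0.55 [296.9, 210.4, 99.9, 85.6] 6189 349 252 [366.5  -7.5   4. ]
side dish_in 0.93 [268.7, 354.6, 88.9, 86.3] 6230 311 399 [ 251.5 -257.8    4. ]
side dish_in 0.68 [362.2, 215.4, 66.6, 44.4] 2370 394 237 [634.9 -12.2   4. ]
side dish_in 0.65 [245.6, 232.8, 102.1, 81.3] 6424 297 274 [376.9   5.9   4. ]
[215.21249401 533.03385787 230.99620053] [ 1.90710820e-01  9.81646218e-01 -2.75602781e-04 -9.95066032e-05] 0.3 1.000926282224371
```

View pics/a.png

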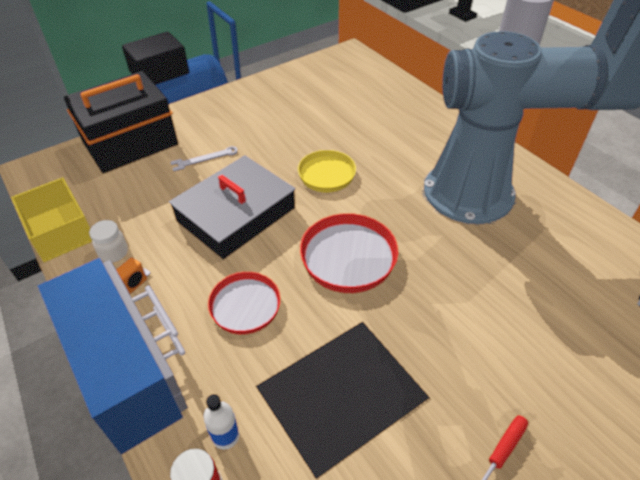

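View pics/b.png

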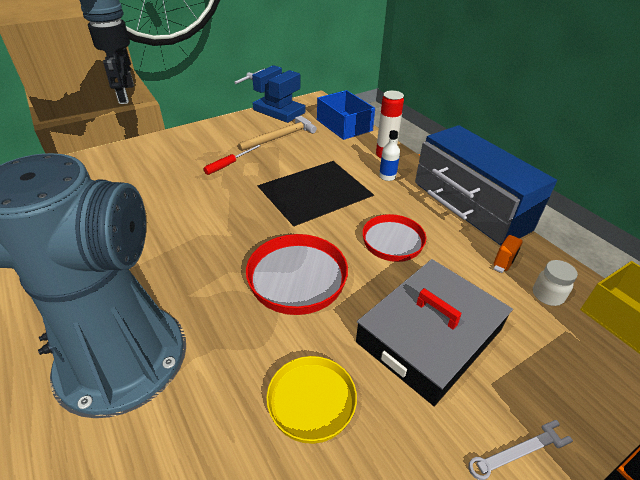

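The scene shows the box with its red handle at scene (232,189) and side (439,308). There are two red dishes; the smaller is at scene (245,303) and side (394,237). The mat is at scene (343,397) and side (315,191).

```bash
python3 - <<'E'
from h import *
def ray(cam,u,v):
    p=pix2plane(cam,u,v,0);q=pix2plane(cam,u,v,500.);d=q-p;return p,d/np.linalg.norm(d)
def tri(a,b):
    (p,d),(q,e)=ray("scene",*a),ray("side",*b)
    s=np.linalg.lstsq(np.c_[d,-e],q-p,rcond=None)[0]; x,y=p+s[0]*d,q+s[1]*e
    return ((x+y)/2).round(1),np.linalg.norm(x-y).round(1)
C={}
for cam,f,boxes in(("scene","a",dict(h=(212,170,40,40),d=(200,265,90,75))),("side","b",dict(h=(410,280,60,55),d=(355,208,77,58)))):
    im=cv2.imread(f"pics/{f}.png").astype(int); red=(im[...,2]>130)&(im[...,1]<70)&(im[...,0]<80)
    for k,(x,y,w,h) in boxes.items():
        m=red[y:y+h,x:x+w]; ys,xs=np.nonzero(m); P=np.c_[xs+x,ys+y].astype(np.float32)
        if k=="h":
            c,vec=P.mean(0),np.linalg.svd(P-P.mean(0),full_matrices=False)[2][0]; t=(P-c)@vec
            C[cam,k]=c; print(cam,"ends",[pix2plane(cam,*(c+vec*tt),93.) for tt in(t.min(),t.max())], pix2plane(cam,*c,93.))
        else:
            hull=cv2.convexHull(P)[:,0]; W=np.array([pix2plane(cam,*p,22.) for p in hull])
            print(cam,"dish rim",cv2.minEnclosingCircle(W[:,:2].astype(np.float32)))
print(tri(C["scene","h"],C["side","h"]))
print("mat",[pix2plane("scene",*p,3.) for p in((362,324),(428,396),(319,471),(258,387))],[pix2plane("side",*p,3.) for p in((258,187),(335,162),(373,193),(295,223))])
E
```

```text
scene ends [array([ 526.9, -301.3,   93. ]), array([ 509.4, -205.1,   93. ])] [ 517.3 -248.4   93. ]
scene dish rim ((628.2462158203125, -12.538249015808105), 76.72797393798828)
side ends [array([ 504.1, -224.9,   93. ]), array([ 517.8, -311.8,   93. ])] [ 511.2 -269.9   93. ]
side dish rim ((622.1620483398438, -23.446372985839844), 82.58039093017578)
(array([ 515.4, -263. ,   82.4]), np.float64(7.8))
mat [array([457.8, 158.8,   3. ]), array([454.5, 348.4,   3. ]), array([690.7, 343.7,   3. ]), array([697.8, 157.1,   3. ])] [array([451.3, 342.6,   3. ]), array([702.9, 339.4,   3. ]), array([703.8, 157.3,   3. ]), array([460.7, 157.6,   3. ])]
```

```bash
r='[0.37,-0.99,0.09,0,0,-0.91]'; python3 -m pendant '[[[0.37,-0.99,0.1,0,0,-0.91],[0.37,-0.99,0.1,0,0,-0.91],[0.37,-0.99,0.1,0,0,-0.91],[0.37,-0.99,0.1,0,0,-0.91],[0.37,-0.99,0.1,0,0,-0.91],[0.37,-0.99,0.1,0,0,-0.91],[0.37,-0.99,0.1,0,0,-0.91],[0.37,-0.99,0.1,0,0,-0.91],[0.37,-0.99,0.1,0,0,-0.91],[0.37,-0.99,0.1,0,0,-0.91],[0.37,-0.99,0.1,0,0,-0.91],[0.37,-0.99,0.1,0,0,-0.91]]]'
python3 -m pendant '[[[0.37,-0.99,0.1,0,0,-0.91],[0.37,-0.99,0.1,0,0,-0.91],[0.37,-0.99,0.1,0,0,-0.91],[0.2,-0.6,0.1,0,0,-0.91],[0,0,0,0,0,0]]]'
cat > w.py <<'E'
from h import *
def axes(s):
    from scipy.spatial.transform import Rotation as R
    M=R.from_quat(s["tcp_rot"]).as_matrix(); return M
def look(name):
    s=env.read_state(); cal=env.get_calibration("wrist"); im=env.capture("wrist"); cv2.imwrite(f"pics/{name}.png",im)
    M=axes(s); print("t",s["t"],"tcp",np.round(s["eef_pos"],1),"yaw of tool y",np.degrees(np.arctan2(M[1,1],M[0,1])).round(1),"tool z",M[:,2].round(3))
    return im,cal
def bar(im,cal,z,mn=(0,0,640,480)):
    x,y,w,h=mn; i=im.astype(int); m=((i[...,2]>110)&(i[...,1]<70)&(i[...,0]<80)).astype(np.uint8)
    k=np.zeros_like(m); k[y:y+h,x:x+w]=m[y:y+h,x:x+w]
    n,l,st,c=cv2.connectedComponentsWithStats(k)
    for j in range(1,n):
        if st[j,4]<300: continue
        P=np.argwhere(l==j)[:,::-1].astype(np.float32); (c0,wh,a)=cv2.minAreaRect(P); bx=cv2.boxPoints((c0,wh,a))
        W=np.array([pix2plane("wrist",*p,z,cal) for p in bx])
        e=[W[1]-W[0],W[2]-W[1]]; L=[np.linalg.norm(q) for q in e]; d=e[int(np.argmax(L))]
        print("blob",st[j],np.round(c0),"centre",W.mean(0).round(1),"sides",np.round(L,1),"long yaw",np.degrees(np.arctan2(d[1],d[0])).round(1))
E
python3 - <<'E'
from w import *
im,cal=look("c"); print(np.round(cal["extrinsics"],2)); bar(im,cal,101.)
E
```

```text
t: 1.8
eef_pos: [437.7, -62.6, 291.7]
tcp_rot: [0.543, 0.84, 0.0, 0.0]
force: [0.7, -0.1, -0.4]
grip_width: 1.004
grip_force: 0.0
t: 2.42
eef_pos: [503.0, -241.4, 311.0]
tcp_rot: [0.645, 0.764, -0.0, -0.0]
force: [-0.3, 0.9, 0.2]
grip_width: 0.999
grip_force: 0.0
t 2.425 tcp [ 503.  -241.4  311. ] yaw of tool y 9.6 tool z [-0. -0. -1.]
[[ 9.9000e-01  1.6000e-01  5.0000e-02  4.9175e+02]
 [ 1.7000e-01 -9.5000e-01 -2.7000e-01 -1.7305e+02]
 [ 0.0000e+00  2.7000e-01 -9.6000e-01  4.5367e+02]
 [ 0.0000e+00  0.0000e+00  0.0000e+00  1.0000e+00]]
blob [ 142    0  175   47 1715] [229.  23.] centre [ 404.3 -101.7  101. ] sides [140.2  33.7] long yaw 9.6
blob [ 408    0  149   76 1420] [482.  38.] centre [611.4 -77.9 101. ] sides [119.3  56.8] long yaw 9.7
blob [ 318  189   17   86 1222] [327. 232.] centre [ 513.3 -262.8  101. ] sides [13.6 83.1] long yaw -77.6
blob [547 191  82  16 370] [588. 199.] centre [ 744.6 -190.7  101. ] sides [74.1 13.4] long yaw 10.8
```

View pics/c.png

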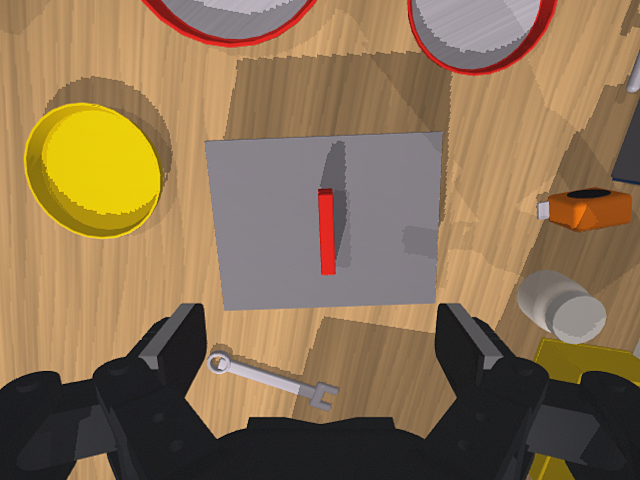

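The wrist view shows the handle at (327,232) with nothing around it. It measures 13.6 x 83 mm, matching the bar, at (513.5, -264), with the box yawed about 12.4°.

```bash
python3 -m pendant '[[[0.21,-0.45,-0.9,0,0,0.7],[0,0,-1,0,0,0],[0,0,-1,0,0,0],[0,0,-1,0,0,0],[0,0,-0.6,0,0,0],[0,0,-0.24,0,0,0],[0,0,0,0,0,0]]]'
python3 -m pendant '[[[0,0,0,0,0,0],[0,0,0,0,0,0],[0,0,0,0,0,0],[0,0,0,0,0,0],[0,0,0,0,0,0],[0,0,0,0,0,0]]]' -1
```

```text
t: 3.35
eef_pos: [513.2, -260.9, 74.3]
tcp_rot: [0.625, 0.781, 0.0, -0.0]
force: [0.1, 0.7, 0.3]
grip_width: 0.999
grip_force: 0.0
t: 4.1
eef_pos: [513.6, -262.1, 74.9]
tcp_rot: [0.625, 0.78, -0.0, 0.0]
force: [-0.6, -0.1, 6.1]
grip_width: 0.149
grip_force: 59.8
```

```bash
python3 -m pendant '[[[0,0,0.1,0,0,0],[0,0,0.2,0,0,0],[0,0,0.4,0,0,0],[0,0,0.6,0,0,0],[0,0,0.7,0,0,0],[0,0,0.4,0,0,0],[0,0,0.1,0,0,0],[0,0,0,0,0,0]]]'
python3 - <<'E'
from w import *
im,cal=look("d")
i=env.capture("side"); cv2.imwrite("pics/e.png",np.hstack([cv2.resize(im,(400,300)),cv2.resize(i,(400,300))]))
for th,z in(("freehub_center",50.),("cup_center",30.)):
    for cam in("side","wrist"):
        for r in env.regions_of(cam,th)[:2]:
            u,v,n=cen(r); print(cam,th,r["p"],n,round(u),round(v),pix2plane(cam,u,v,z))
E
```

```text
t: 5.1
eef_pos: [513.0, -261.6, 198.9]
tcp_rot: [0.625, 0.78, 0.0, -0.0]
force: [0.3, -0.4, -1.8]
grip_width: 0.154
grip_force: 58.7
t 5.1 tcp [ 513.  -261.6  198.9] yaw of tool y 12.6 tool z [-0.  0. -1.]
side freehub_center 0.58 538 421 342 [ 459.4 -289.1   50. ]
```

View pics/e.png

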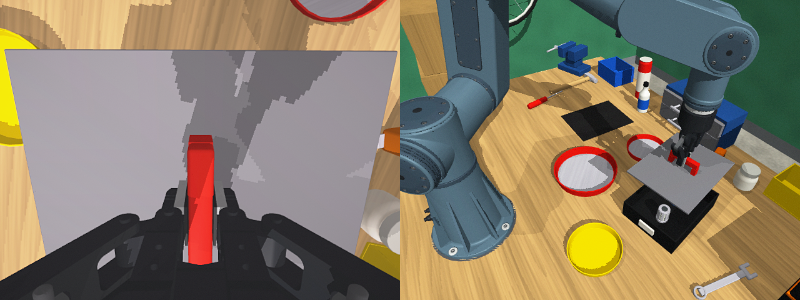

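The lid hangs level from the gripper. The freehub shows in the near half of the box, at about side (421,342).

```bash
python3 -m pendant '[[[0.04,0.4,0,0,0,-0.15],[0.1,0.8,0,0,0,-0.3],[0.1,0.98,0,0,0,-0.3],[0.1,0.98,0,0,0,-0.3],[0.1,1,0,0,0,-0.3],[0.1,1,0,0,0,-0.3],[0.1,1,0,0,0,-0.3],[0.1,1,0,0,0,-0.3],[0.1,1,0,0,0,-0.3],[0.1,0.98,0,0,0,-0.3],[0.1,0.8,0,0,0,-0.3],[0,0.3,0,0,0,0]]]'
python3 -m pendant '[[[0,0,-0.5,0,0,0],[0,0,-1,0,0,0],[0,0,-0.8,0,0,0],[0,0,-0.4,0,0,0],[0,0,0,0,0,0]]]'
```

```text
t: 6.9
eef_pos: [564.9, 252.4, 198.7]
tcp_rot: [0.706, 0.708, -0.0, -0.0]
force: [-0.8, -0.6, -1.7]
grip_width: 0.152
grip_force: 58.7
t: 7.52
eef_pos: [564.4, 249.5, 62.9]
tcp_rot: [0.707, 0.707, -0.001, -0.001]
force: [-0.4, 0.9, -1.5]
grip_width: 0.153
grip_force: 58.7
```

```bash
python3 -m pendant '[[[0,0,-0.4,0,0,0],[0,0,-0.2,0,0,0],[0,0,-0.05,0,0,0],[0,0,-0.04,0,0,0],[0,0,0,0,0,0]]]'
```

```text
t: 8.15
eef_pos: [565.6, 250.3, 30.1]
tcp_rot: [0.707, 0.707, 0.0, 0.0]
force: [0.6, -0.5, -3.0]
grip_width: 0.15
grip_force: 58.7
```

```bash
python3 -m pendant '[[[0,0,-0.04,0,0,0],[0,0,-0.03,0,0,0],[0,0,-0.03,0,0,0],[0,0,0,0,0,0]]]'
```

```text
t: 8.65
eef_pos: [565.3, 250.2, 24.9]
tcp_rot: [0.707, 0.707, 0.0, 0.0]
force: [-0.7, -0.4, -1.0]
grip_width: 0.151
grip_force: 58.9
```

```bash
python3 -m pendant '[[[0,0,-0.02,0,0,0],[0,0,-0.02,0,0,0],[0,0,0,0,0,0]]]'
```

```text
t: 9.02
eef_pos: [565.4, 250.2, 24.9]
tcp_rot: [0.707, 0.707, -0.0, 0.0]
force: [-6.5, -2.5, 14.8]
grip_width: 0.154
grip_force: 61.2
```

```bash
python3 -m pendant '[[[0,0,0,0,0,0],[0,0,0,0,0,0],[0,0,0,0,0,0],[0,0,0.2,0,0,0],[0,0,0.5,0,0,0],[0,0,0.8,0,0,0],[0,0,1,0,0,0],[0,0,1,0,0,0],[0,0,0,0,0,0]]]' 1
python3 - <<'E'
from w import *
look("f")
E
python3 -m pendant '[[[-0.12,-0.8,0.2,0,0,0.3],[-0.12,-1,0.2,0,0,0.3],[-0.12,-1,0.2,0,0,0.3],[-0.12,-1,0.2,0,0,0.3],[-0.12,-1,0.2,0,0,0.3],[-0.12,-1,0.2,0,0,0.3],[-0.12,-1,0.2,0,0,0.3],[-0.12,-1,0.2,0,0,0.3],[-0.12,-1,0.2,0,0,0.3],[-0.12,-1,0.2,0,0,0.3],[-0.12,-0.5,0.2,0,0,0],[0,0,0,0,0,0]]]'
python3 - <<'E'
from w import *
im,cal=look("g"); im2=cv2.imread("pics/f.png")
cv2.imwrite("pics/fg.png",np.hstack([cv2.resize(im2,(400,300)),cv2.resize(im,(400,300))]))
for th,z in(("freehub_center",50.),("cup_center",30.)):
    for r in env.regions_of("wrist",th)[:2]:
        u,v,n=cen(r); print(th,r["p"],r["bbox"],n,round(u),round(v),pix2plane("wrist",u,v,z-20,cal),pix2plane("wrist",u,v,z,cal))
E
```

```text
t: 10.15
eef_pos: [568.5, 251.0, 204.3]
tcp_rot: [0.707, 0.707, 0.005, 0.003]
force: [0.4, 1.0, -0.4]
grip_width: 1.0
grip_force: 0.0
t 10.15 tcp [568.5 251.  204.3] yaw of tool y -0.0 tool z [ 0.011  0.002 -1.   ]
t: 11.7
eef_pos: [498.5, -266.4, 306.8]
tcp_rot: [0.631, 0.776, -0.0, -0.001]
force: [-0.9, 0.4, -0.7]
grip_width: 0.998
grip_force: 0.0
t 11.7 tcp [ 498.5 -266.4  306.8] yaw of tool y 11.8 tool z [-0.001  0.001 -1.   ]
freehub_center 0.67 [278.7, 189.9, 33.6, 34.1] 1028 295 203 [ 473.6 -278.4   30. ] [ 474.2 -274.6   50. ]
cup_center 0.75 [349.7, 179.8, 42.9, 38.9] 1308 371 198 [ 556.7 -258.4   10. ] [ 553.4 -255.7   30. ]
```

View pics/fg.png

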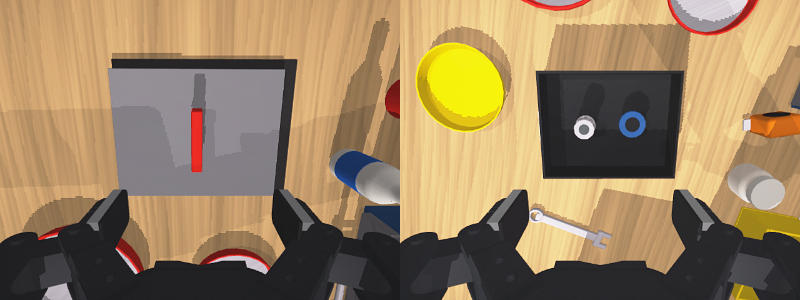

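View pics/g.png

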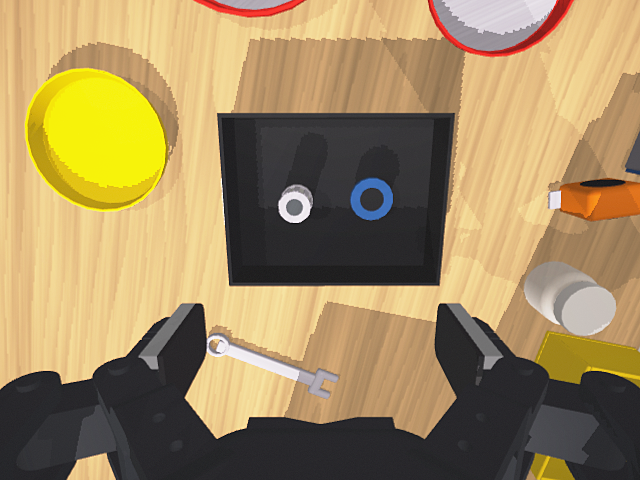

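The lid lies flat on the mat, handle up. In the open box the freehub top is at about (294,207) and the blue cup at (372,199).

```bash
python3 - <<'E'
from w import *
cal=env.get_calibration("wrist"); im=cv2.imread("pics/g.png"); g=im.min(2)
m=(g>190).astype(np.uint8); k=np.zeros_like(m); k[175:235,265:325]=m[175:235,265:325]
P=cv2.convexHull(np.argwhere(k)[:,::-1].astype(np.int32))[:,0]
W=np.array([pix2plane("wrist",*p,50.,cal)[:2] for p in P],np.float32); print(len(P),cv2.boundingRect(P),cv2.minEnclosingCircle(W))
box=[pix2plane("wrist",*p,60.,cal) for p in((219,114),(455,113),(439,285),(230,285))]; B=np.array(box)
print(B.mean(0),np.linalg.norm(B[1]-B[0]),np.linalg.norm(B[2]-B[1]),np.degrees(np.arctan2(*(B[1]-B[0]+B[2]-B[3])[[1,0]])))
print(env.read_state()["q"])
# dish: red pixels top right
i=im.astype(int); r=(i[...,2]>110)&(i[...,1]<70)&(i[...,0]<80); r[:,:400]=0; r[100:]=0
E
```

```text
17 (279, 186, 32, 37) ((473.83697509765625, -272.6641845703125), 19.16555404663086)
[ 515.2   -262.125   60.   ] 225.9147626871693 176.6284801497199 12.098299703227623
[-6.96561959e-01  1.05306132e-01  1.54048660e+00  3.82442366e-04
  1.49824919e+00 -9.05948241e-01]
```

```bash
python3 -m pendant '[[[-0.05,-0.02,-0.1,0,0,-1],[-0.05,-0.02,-0.1,0,0,-1],[-0.05,-0.02,-0.1,0,0,-1],[-0.05,-0.02,-0.1,0,0,-1],[-0.05,-0.02,-0.1,0,0,-1],[-0.05,-0.02,-0.1,0,0,-1],[-0.05,-0.02,-0.1,0,0,-1],[-0.05,-0.02,-0.1,0,0,-1],[-0.05,-0.02,-0.1,0,0,-1],[-0.04,-0.06,-0.1,0,0,-1],[0,0,-0.1,0,0,-1],[0,0,-0.1,0,0,-1]]]'
python3 -m pendant '[[[0,0,-0.1,0,0,-1],[0,0,-0.1,0,0,-1],[0,0,-0.1,0,0,-1],[0,0,-0.1,0,0,-1],[0,0,-0.1,0,0,-1],[0,0,-0.2,0,0,-1],[0,0,-0.2,0,0,-1],[0,0,-0.2,0,0,-1],[0,0,-0.2,0,0,-1],[0,0,-0.2,0,0,-1],[0,0,0,0,0,-0.4],[0,0,0,0,0,0]]]'
python3 - <<'E'
from w import *
im,cal=look("i")
for th,z in(("freehub_center",50.),("cup_center",30.)):
    for r in env.regions_of("wrist",th)[:2]:
        u,v,n=cen(r); print(th,r["p"],r["bbox"],n,round(u),round(v),pix2plane("wrist",u,v,z-20,cal),pix2plane("wrist",u,v,z,cal))
E
```

```text
t: 13.35
eef_pos: [474.9, -275.1, 246.9]
tcp_rot: [0.891, 0.454, -0.0, -0.001]
force: [-0.1, -0.2, 0.3]
grip_width: 1.002
grip_force: 0.0
t: 14.85
eef_pos: [475.0, -276.1, 172.9]
tcp_rot: [0.994, 0.109, -0.0, -0.0]
force: [0.1, 0.1, -0.2]
grip_width: 1.005
grip_force: 0.0
t 14.85 tcp [ 475.  -276.1  172.9] yaw of tool y -77.5 tool z [-0.  0. -1.]
freehub_center 0.71 [300.7, 204.7, 47.2, 55.4] 2244 323 230 [ 473.  -278.6   30. ] [ 477.9 -277.4   50. ]
cup_center 0.96 [288.0, 81.5, 64.7, 65.8] 3599 318 114 [ 555.  -256.5   10. ] [ 554.2 -256.8   30. ]
```

View pics/i.png

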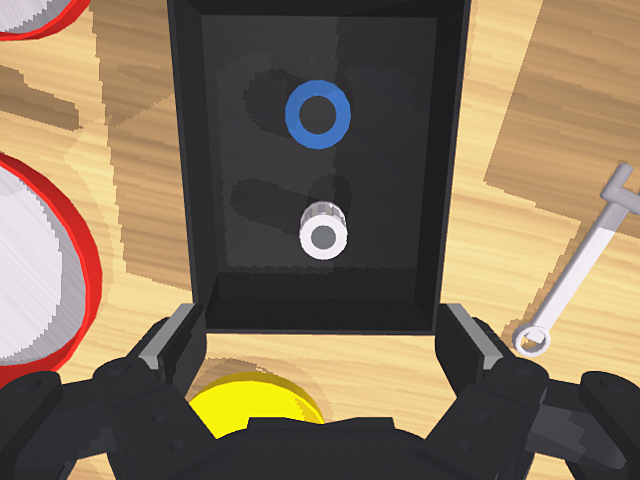

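The freehub top is at (323,237), upright, which puts it at about (473,-278.5). The blue cup at (318,114) is well clear of the fingers.

```bash
python3 -m pendant '[[[-0.04,-0.05,-0.5,0,0,0],[0,0,-0.8,0,0,0],[0,0,-0.7,0,0,0],[0,0,-0.5,0,0,0],[0,0,-0.4,0,0,0],[0,0,-0.2,0,0,0],[0,0,0,0,0,0]]]'
python3 -m pendant '[[[0,0,0,0,0,0],[0,0,0,0,0,0],[0,0,0,0,0,0],[0,0,0,0,0,0],[0,0,0,0,0,0]]]' -1
```

```text
t: 15.88
eef_pos: [472.6, -279.2, 17.5]
tcp_rot: [0.994, 0.108, -0.0, -0.0]
force: [0.2, -0.2, 0.0]
grip_width: 0.997
grip_force: 0.0
t: 16.5
eef_pos: [473.4, -279.8, 18.7]
tcp_rot: [0.994, 0.108, 0.001, 0.001]
force: [-0.5, 1.0, 6.5]
grip_width: 0.381
grip_force: 59.5
```

```bash
python3 -m pendant '[[[0,0,0.2,0,0,0],[0,0,0.6,0,0,0],[0,0,0.9,0,0,0],[0,0,0.9,0,0,0],[0,0,0.5,0,0,0],[0.3,0.7,0,0,0,0],[0.3,0.8,0,0,0,0],[0.3,0.8,0,0,0,0],[0.3,0.8,0,0,0,0],[0.3,0.8,0,0,0,0],[0.2,0.5,0,0,0,0],[0,0,0,0,0,0]]]'
python3 - <<'E'
from w import *
im,cal=look("j")
for r in env.regions_of("wrist","dish_in")[:3]: print(r["p"],r["bbox"])
i=im.astype(int); m=((i[...,2]>100)&(i[...,1]<70)&(i[...,0]<80)).astype(np.uint8)
n,l,st,c=cv2.connectedComponentsWithStats(m)
for j in range(1,n):
    if st[j,4]<400: continue
    P=cv2.convexHull(np.argwhere(l==j)[:,::-1].astype(np.int32))[:,0]
    W=np.array([pix2plane("wrist",*p,22.,cal)[:2] for p in P],np.float32)
    A=np.c_[2*W,np.ones(len(W))]; s=np.linalg.lstsq(A,(W**2).sum(1),rcond=None)[0]
    print(st[j],"enc",cv2.minEnclosingCircle(W),"fit",s[:2],np.sqrt(s[2]+s[0]**2+s[1]**2))
E
```

```text
t: 18.0
eef_pos: [557.8, -57.5, 172.8]
tcp_rot: [0.994, 0.109, -0.0, -0.0]
force: [-0.1, 0.2, -1.3]
grip_width: 0.377
grip_force: 59.9
t 18.0 tcp [557.8 -57.5 172.8] yaw of tool y -77.5 tool z [-0.001  0.    -1.   ]
0.8 [183.4, 10.2, 206.0, 210.5]
0.74 [87.4, 291.8, 246.3, 188.2]
[  185     7   205   215 10001] enc ((627.6915893554688, -17.418746948242188), 74.2740478515625) fit [627.67877791 -17.44499327] 74.01592066586154
[  88  294  168   94 2338] enc ((426.20001220703125, 45.900001525878906), 86.1795654296875) fit [362.41506627 -10.75262214] 121.66740422899547
```

View pics/j.png

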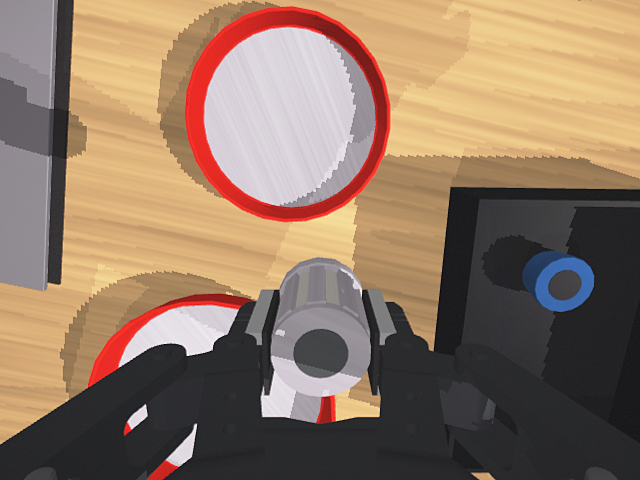

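The small red dish is centred at about pixel (288,113). Its rim fits a 148 mm diameter centred at (627.6,-17.4), as stated. The freehub is held upright, and the cup is still standing in the box.

```bash
python3 -m pendant '[[[0.7,0.4,0,0,0,0],[0.69,0.4,0,0,0,0],[0,0,-0.5,0,0,0],[0,0,-0.8,0,0,0],[0,0,-0.8,0,0,0],[0,0,-0.5,0,0,0],[0,0,-0.2,0,0,0],[0,0,-0.1,0,0,0],[0,0,-0.05,0,0,0],[0,0,0,0,0,0]]]'
```

```text
t: 19.35
eef_pos: [627.9, -19.5, 26.2]
tcp_rot: [0.994, 0.108, 0.001, 0.0]
force: [-0.3, -0.4, -1.6]
grip_width: 0.381
grip_force: 59.8
```

```bash
python3 -m pendant '[[[0,0,-0.06,0,0,0],[0,0,-0.04,0,0,0],[0,0,-0.02,0,0,0],[0,0,-0.02,0,0,0],[0,0,0,0,0,0]]]'
```

```text
t: 19.98
eef_pos: [627.3, -19.3, 18.8]
tcp_rot: [0.994, 0.108, -0.0, 0.0]
force: [-2.2, -0.0, 4.2]
grip_width: 0.383
grip_force: 60.3
```

```bash
python3 -m pendant '[[[0,0,-0.01,0,0,0],[0,0,0,0,0,0],[0,0,0,0,0,0]]]' 0.3
python3 -m pendant '[[[0,0,0.1,0,0,0],[0,0,0.3,0,0,0],[0,0,0.6,0,0,0],[0,0,0.9,0,0,0],[-0.5,0,0.9,0,0,0],[-1,0,0.5,0,0,0],[-1,0,0,0,0,0],[0,0,0,0,0,0],[0,0,0,0,0,0]]]'
python3 - <<'E'
from w import *
im,_=look("k"); a=env.capture("scene"); b=env.capture("side")
cv2.imwrite("pics/k2.png",np.vstack([np.hstack([a[140:480,160:440][:300],b[150:450,240:520]]),cv2.resize(im,(560,300))]))
E
```

```text
t: 20.35
eef_pos: [627.4, -19.3, 17.7]
tcp_rot: [0.994, 0.108, 0.0, -0.0]
force: [0.4, -0.1, 0.8]
grip_width: 0.653
grip_force: 0.0
t: 21.48
eef_pos: [503.4, -19.6, 184.2]
tcp_rot: [0.994, 0.108, 0.001, 0.001]
force: [0.8, -0.1, 0.0]
grip_width: 0.649
grip_force: 0.0
t 21.475 tcp [503.4 -19.6 184.2] yaw of tool y -77.6 tool z [ 0.003 -0.001 -1.   ]
```

View pics/k2.png

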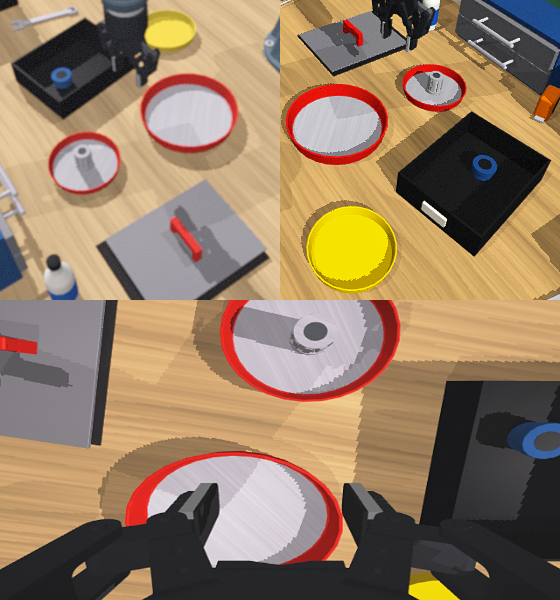

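The freehub stands upright in the small red dish, the lid lies flat on the mat with its handle up, and the cup still stands in the box. The robot is touching nothing.

```bash
python3 -c "
from plant import env
print(env.close_job())"
```

```text
the job is handed in; nothing more can be done
None
```

The job is handed in: the lid is flat on the mat with its handle up, the freehub stands in the small red dish, and the blue cup is still standing in the box, all in about 21.5 s of the 64 s allowed.

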